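Vent the valve test chamber and hold its guard half open

TASK

Vent the brake-valve test chamber by pressing the red plunger right down to its stop for a moment and letting it spring back up; then lift the yellow-framed guard (it has a black bar handle) and keep it held open at 45 degrees from shut (the red tick on the white quadrant) so the mechanic can reach in. The guard falls shut if let go, so finish with the gripper still holding it up, the guard still at 45 degrees. Do not press the black plunger, and leave the other things on the bench where they are.

Things in the scene. Friction and masses are not known exactly. Their poses are not given: they have to be found in the camera images.
- chamber: blue open-topped steel test chamber, fixed to the bench, 220 (x) x 240 (y) x 100 mm tall, with a valve inside (below the rim). Origin under its centre. Its x axis points from the handle side to the hinge side, z up. A white quadrant with a red tick at 45 degrees stands on its +y wall, up to 90 mm above the rim, next to the hinge
- guard (a joint): angle of the guard (yellow frame 220 x 240 x 8 mm with clear window, on top of the chamber), in rad: 0 shut (lying level), grows as the handle side rises, 0.785 = 45 degrees, stop at 1.4. Weight and a spring pull it shut from anywhere: about 3 to 5 N at the handle. Its hinge line is parallel to the chamber's y axis
- guard_hinge (a point): middle of the guard's hinge line: in the chamber's frame at x +110, y 0, z +100 mm
- guard_handle (a point): black round bar handle, 12 mm diameter, along the chamber's y axis, 118 mm free between two thin arms to the guard's front edge. Origin mid-bar: when shut, in the chamber's frame x -155, y 0, z +106 mm (265 mm from the hinge line). 39 mm gap from bar to chamber wall, free below to the bench. It moves on an arc about the hinge and turns with the guard; it may turn between the fingers
- red_top (a point): centre of the top face of the red plunger head (disc 40 mm diameter, 12 mm thick) on an aluminium valve block 60 x 60 mm fixed to the bench; 96 mm above the bench when up. Pressed straight down 15 mm to its stop (81 mm); its spring pushes back 3 N at first and 10 N at the stop, and lifts it again
- red_plunger (a joint): travel of the red plunger in m: 0 up, 0.015 at its stop
- black_top (a point): centre of the top face of the black plunger head on a block just like the red one's (leave it alone); the two may stand on either side of the chamber
- black_plunger (a joint): travel of the black plunger in m: 0 up, 0.015 at its stop
- valve_a: bystander: loose dark brake-valve housing with black cap, 76 mm wide, 120 mm tall; origin at its base
- valve_b: bystander: loose dark brake-valve housing with silver cap, 76 mm wide, 120 mm tall; origin at its base
- spray_can: bystander: small yellow spray can, 54 mm wide, 120 mm tall; origin at its base
- parts_tray: bystander: blue open parts tray 160 x 110 x 35 mm; origin under its centre
- screwdriver: bystander: orange-handled screwdriver lying on the bench; origin on its underside
- jar: bystander: amber jar, 60 mm wide, 70 mm tall; origin at its base
Mind the look-alikes: they are no part of the job. What is shaped like the part that bears red_top but blue is not meant.

How it is judged:
By the outcome, as a careful person would: the job done as asked, in the order asked, and still so for the second after the job is handed in, while the arm keeps its last pose, push and grip.
It also fails if it takes over 54 s, if anything falls off the work surface, if the arm or the gripper's body presses on something with over 40 N, if the wrist force passes 120 N, or if a joint passes its speed limit or range.

ROBOT

A 6-joint arm with a two-finger parallel gripper is mounted at the origin on the work surface. World frame = base frame: x ahead of the robot, y to its left, z up, the work surface at z = 0. Lengths are in mm, angles in rad, forces in N, time in s.
With the tool pointing down it reaches from about 325 to 850 mm from the base axis. Payload 4.4 kg.
Tool frame: the origin (TCP) lies at the very end of the fingers, on their centre line; the grasp point (between the pads) lies 19 mm behind it; z points along the fingers, y is the direction in which the jaws open and shut (so a half turn about z gives the same grasp; the last joint's range is limited). The gripper opens to 94 mm and grips with 3 to 60 N. Pads are 16 mm wide; open, the fingers measure 119 mm over their backs; the gripper's body (75 mm by 177 mm) begins 78 mm behind the grasp point.
Start: joints at [0.99, 0.207, 1.542, -0, 1.393, -0.15], TCP at [240.128, 522.461, 205.447] pointing down, gripper open.
Joint ranges: [-2.73, 2.73], [-0.86, 2.22], [0.23, 2.46], [-1.11, 4.25], [0.08, 2.63], [-2.82, 2.82]. Speed limits (rad/s): [2.79, 2.79, 3.14, 3.14, 3.14, 3.14].

INTERFACE

Orientations are given as a unit quaternion [w, x, y, z].
In Python, from bench import get_state, imaging, env gives the robot as it stands.
- The arm moves only by the shell command python3 -m inch 'ROWS' [OPENING] [FORCE]. ROWS is JSON, a list of rows, each a list of 2 entries, a list of its own where there are three numbers: the shift along the tool's x, y, z in m, then the turn, a rotation vector about the tool's x, y, z in degrees. A call has exactly 10 rows; each row shifts and turns the commanded pose from where the row before left it, along the tool's axes as they then stand; what a row does not reach is not made up. A row lasts 1/8 s, in which the tool goes at most 62.5 mm and 10.7 degrees, less where a joint would pass 70% of its speed; a pose out of reach is approached as far as the arm can. A call is refused whole if a number of a shift passes 0.0625 or a number of a turn 10.7, either way. A call with a gripper value outside its range is refused whole. OPENING is the finger opening in m, from 0 to 0.094, set as the call begins (- or left out, the last holds). The fingers move at their own pace and stop on an object; FORCE is the grip in N (left out, the last holds). Time passes only in rows, so rows that do not move let the fingers close, or fill a call up. It gives the time, the measured TCP pose, the force and the opening at its end, in the units of the state.
- get_state(): the state, without advancing time (a new reading comes with each control period).
- imaging.capture(name): name is "scene" or "top"; returns the picture (384x512x3 uint8, red, green, blue); there is no depth.
- imaging.camera_params(name): a dict with "fx", "fy", "cx", "cy" (pixels), "position" and "attitude" of the camera in the world. Camera axes: x right, y down, z forward; pixel columns grow to the right and rows downward; lengths in mm; the calibration is good to about 2 mm. A picture is of the moment at which its call begins. camera_params takes no time and is no camera call.
- env.sign_off(): hands the job in, once; it reports no verdict.
The state is a dict: "t": time; "qpos": joint angles; "qvel": joint speeds; "effort": joint torques, N m; "tcp_pos": TCP position; "eef_rot": TCP orientation; "wrist_force": force on the tool from outside, world axes, zero at the start; "moment": the same for the moment, N m; "finger_gap": opening from 0.0 (shut) to 1.0 (fully open).
Only numpy, scipy, OpenCV 4.12 (cv2) and the standard library are available. Lean on these libraries where they do the work, as an engineer would, in place of code of your own. Each camera call takes 0.05 s, during which the arm holds its last target. There are 200 camera calls.

## Working session

There is one attempt and no reset: what is moved stays moved. The work goes in short steps, Python scripts to look and compute and a shell command to move; the robot and the scene stay as the last step left them, time stands still between calls to the robot, and variables do not carry over. Pictures are saved under pics/ and viewed, about 8 in all and at most 12, crops included, and the job is handed in when it is done.

```bash
mkdir -p pics; ls; python3 - <<'E'
from bench import get_state, imaging
import cv2
for n in("scene","top"):
    im=imaging.capture(n); cv2.imwrite(f"pics/{n}0.png",im[:,:,::-1]); print(n,imaging.camera_params(n))
print(get_state())
E
```

```text
pics
scene {'fx': 388.1297416457451, 'fy': 388.1297416457451, 'cx': 256.23432491831346, 'cy': 188.13994590919756, 'position': array([ 986.54239939,  717.98891006, 1224.49500921]), 'attitude': array([-0.08130009,  0.2602718 ,  0.91251724, -0.30489535])}
top {'fx': 365.6696858827505, 'fy': 365.6696858827505, 'cx': 252.90583384920473, 'cy': 187.76035895698186, 'position': array([ 352.08695119,    3.81759725, 1327.75349872]), 'attitude': array([-0.06698129,  0.7099207 , -0.69821717,  0.06339476])}
{'t': 0.1, 'qpos': array([ 9.89509389e-01,  2.07315417e-01,  1.54282441e+00, -6.17240162e-06,
        1.39353328e+00, -1.50522064e-01]), 'qvel': array([-0.00065608, -0.00111896, -0.0045251 , -0.00018138, -0.00067387,
        0.00154402]), 'effort': array([-3.21524431e-04, -3.71864784e+01, -2.82290393e+01,  6.99933129e-02,
        3.11704469e-02, -3.17413492e-05]), 'tcp_pos': array([239.70777807, 521.82721294, 204.41163322]), 'eef_rot': array([-3.69351536e-04,  2.13720394e-01,  9.76894319e-01, -9.72453048e-04]), 'wrist_force': array([-0.58814336, -0.55544755,  0.44695535]), 'moment': array([ 0.01349506,  0.03430113, -0.02289708]), 'finger_gap': 0.9979727435207592}
```

View pics/scene0.png

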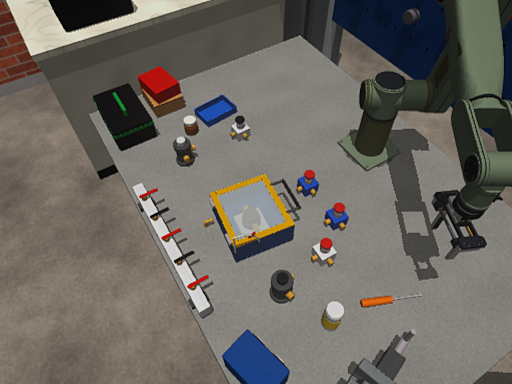

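View pics/top0.png

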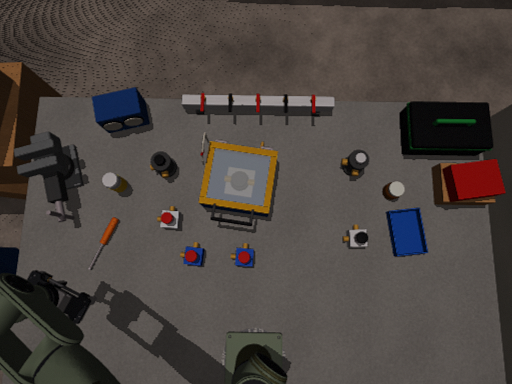

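Scene view: aluminium/red valve at (324,246), chamber at (252,215), with its handle at (287,197). Top view: red valve at (168,218), chamber at (240,178), handle bar at (233,219). The two blue-block look-alikes are at (193,256) and (245,257).

```bash
cat > h.py <<'E'
import numpy as np, cv2
from scipy.spatial.transform import Rotation as R
from bench import imaging, get_state
def ray(n,px):
    p=imaging.camera_params(n); r=R.from_quat(p['attitude'],scalar_first=True)
    d=r.apply([(px[0]-p['cx'])/p['fx'],(px[1]-p['cy'])/p['fy'],1]); return np.array(p['position']),d
def on(n,px,z):
    o,d=ray(n,px); return o+d*(z-o[2])/d[2]
def proj(n,P):
    p=imaging.camera_params(n); c=R.from_quat(p['attitude'],scalar_first=True).inv().apply(np.array(P)-p['position'])
    return np.array([p['fx']*c[0]/c[2]+p['cx'],p['fy']*c[1]/c[2]+p['cy']])
def mask(im,lo,hi,box):
    h=cv2.cvtColor(im,cv2.COLOR_RGB2HSV); m=cv2.inRange(h,lo,hi); k=np.zeros_like(m); x0,y0,x1,y1=box; k[y0:y1,x0:x1]=m[y0:y1,x0:x1]; return k
def cent(m):
    c=max(cv2.findContours(m,cv2.RETR_EXTERNAL,cv2.CHAIN_APPROX_NONE)[0],key=cv2.contourArea); (x,y),_=cv2.minEnclosingCircle(c); return np.array([x,y]),c
E
python3 - <<'E'
from h import *
t=cv2.imread('pics/top0.png')[:,:,::-1].copy(); s=cv2.imread('pics/scene0.png')[:,:,::-1].copy()
for n,im,b in(('top',t,(155,205,182,232)),('scene',s,(312,236,338,262))):
    m=mask(im,(0,150,60),(8,255,255),b); c,k=cent(m); print(n,c,cv2.contourArea(k),cv2.boundingRect(k),on(n,c,96))
for n,im,b in(('top',t,(190,130,290,222)),('scene',s,(205,165,305,250))):
    m=mask(im,(18,150,80),(32,255,255),b); c,k=cent(m)
    r=cv2.minAreaRect(k); q=cv2.boxPoints(r)
    W=np.array([on(n,p,108)[:2] for p in q]); print(n,W.round(1),'mean',W.mean(0),[np.linalg.norm(W[i]-W[i-1]).round() for i in range(4)],[np.degrees(np.arctan2(*(W[i]-W[i-1])[::-1])).round(1) for i in range(4)])
    k4=cv2.approxPolyDP(cv2.convexHull(k),6,True)[:,0]; print(k4.tolist(),[on(n,p,108)[:2].round().tolist() for p in k4])
big=np.hstack([cv2.resize(t[125:275,145:295],(400,400),interpolation=2),cv2.resize(s[160:280,200:350],(400,320),interpolation=2)[:320]] ) if 0 else None
a=cv2.resize(t[130:240,150:290],(800//2,314),interpolation=2); b=cv2.resize(s[165:265,205:345],(400,286),interpolation=2)
o=np.zeros((314,800,3),np.uint8); o[:,:400]=a; o[:286,400:]=b; cv2.imwrite('pics/crop1.png',o[:,:,::-1])
E
```

```text
top [166.28125  217.796875] 83.0 (161, 213, 12, 11) [474.11759836 302.87381746  96.        ]
scene [325.83334351 242.83332825] 81.5 (321, 238, 11, 11) [477.95359034 305.2664628   96.        ]
top [[527.3 195. ]
 [746.9 170.8]
 [711.2 -73.6]
 [494.1 -41.9]] mean [619.85734102  62.56188778] [np.float64(239.0), np.float64(221.0), np.float64(247.0), np.float64(219.0)] [np.float64(82.0), np.float64(-6.3), np.float64(-98.3), np.float64(171.7)]
[[210, 141], [277, 151], [268, 212], [199, 202]] [[743.0, 164.0], [710.0, -69.0], [498.0, -40.0], [528.0, 193.0]]
scene [[711.8 -69.1]
 [457.3 -43.3]
 [529.3 199. ]
 [756.1 165.9]] mean [613.63584554  63.14495241] [np.float64(239.0), np.float64(256.0), np.float64(253.0), np.float64(229.0)] [np.float64(-100.7), np.float64(174.2), np.float64(73.5), np.float64(-8.3)]
[[265, 174], [294, 224], [233, 245], [210, 193]] [[497.0, -37.0], [530.0, 196.0], [743.0, 157.0], [709.0, -68.0]]
```

View pics/crop1.png

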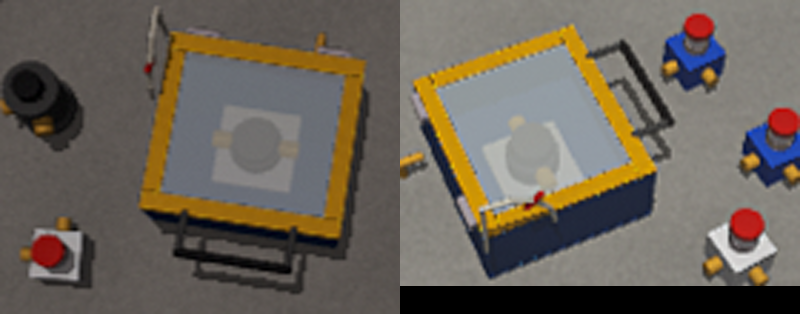

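The frame corners agree between views: chamber centre about (620,62), yaw about −8°. Red top is at about (476,304). I'll check the handle bar, then turn the tool so its y axis lies along the chamber x axis, with the gripper shut.

```bash
python3 - <<'E'
from h import *
u=np.array([.990,-.139,0])
print('pred handle',np.array([620,62,0])-155*u)
for n,p in(('top',(232.2,221.1)),('top',(212.3,218.3)),('top',(252.2,223.9)),('scene',(205+245/400*140,165+83/286*100))): print(n,on(n,p,108))
E
python3 -m inch '[[[0,0,0],[0,0,7.33]],[[0,0,0],[0,0,7.33]],[[0,0,0],[0,0,7.33]],[[0,0,0],[0,0,7.33]],[[0,0,0],[0,0,7.33]],[[0,0,0],[0,0,7.33]],[[0,0,0],[0,0,7.33]],[[0,0,0],[0,0,7.33]],[[0,0,0],[0,0,7.33]],[[0,0,0],[0,0,7.33]]]' 0 20
```

```text
pred handle [466.55   83.545   0.   ]
top [465.54526367  79.15091695 108.        ]
top [473.79845619 145.92869993 108.        ]
top [457.32396226  12.25315125 108.        ]
scene [468.33649007  88.46114543 108.        ]
t: 1.35
tcp_pos: [239.9, 522.0, 204.8]
eef_rot: [0.0, 0.756, 0.655, -0.001]
wrist_force: [0.1, 0.4, 0.3]
finger_gap: 0.006
```

```bash
python3 -m inch '[[[-0.0228,0.033,0],[0,0,0]],[[-0.0228,0.033,0],[0,0,0]],[[-0.0228,0.033,0],[0,0,0]],[[-0.0228,0.033,0],[0,0,0]],[[-0.0228,0.033,0],[0,0,0]],[[-0.0228,0.033,0],[0,0,0]],[[-0.0228,0.033,0],[0,0,0]],[[-0.0228,0.033,0],[0,0,0]],[[0,0,0.03],[0,0,0]],[[0,0,0.03],[0,0,0]]]'; python3 -m inch '[[[0,0,0.02],[0,0,0]],[[0,0,0.015],[0,0,0]],[[0,0,0],[0,0,0]],[[0,0,0],[0,0,0]],[[0,0,0],[0,0,0]],[[0,0,0],[0,0,0]],[[0,0,0],[0,0,0]],[[0,0,0],[0,0,0]],[[0,0,0],[0,0,0]],[[0,0,0],[0,0,0]]]'; python3 - <<'E'
from h import *
a=imaging.capture('top'); b=imaging.capture('scene'); print(get_state()['tcp_pos'])
o=np.hstack([cv2.resize(a[180:260,130:210],(400,400)),cv2.resize(b[200:280,285:365],(400,400))]); cv2.imwrite('pics/press.png',o[:,:,::-1])
E
```

```text
t: 2.6
tcp_pos: [476.7, 304.5, 144.6]
eef_rot: [-0.0, 0.755, 0.656, 0.0]
wrist_force: [-0.0, -0.2, -0.5]
finger_gap: 0.001
t: 3.85
tcp_pos: [476.2, 305.1, 110.4]
eef_rot: [-0.0, 0.755, 0.656, -0.0]
wrist_force: [-0.5, 0.1, -0.4]
finger_gap: 0.005
[476.22490996 305.14373202 110.41672269]
```

View pics/press.png

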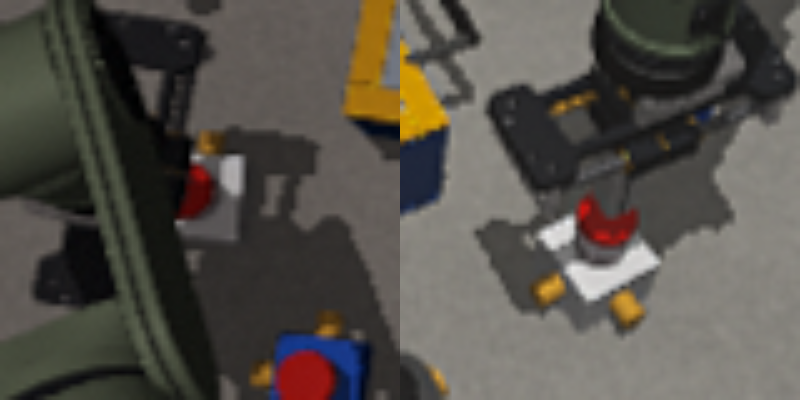

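The closed fingers are just above the red head on the aluminium block, which is the scene panel's red patch at about (605,225). Pressing now.

```bash
python3 -m inch '[[[0,0,0.01],[0,0,0]],[[0,0,0.005],[0,0,0]],[[0,0,0.005],[0,0,0]],[[0,0,0.005],[0,0,0]],[[0,0,0.003],[0,0,0]],[[0,0,0.002],[0,0,0]],[[0,0,0],[0,0,0]],[[0,0,0],[0,0,0]],[[0,0,0],[0,0,0]],[[0,0,0],[0,0,0]]]'
```

```text
t: 5.2
tcp_pos: [475.8, 305.0, 81.5]
eef_rot: [-0.0, 0.755, 0.656, -0.001]
wrist_force: [-4.7, -1.8, 9.0]
finger_gap: 0.002
```

```bash
python3 -m inch '[[[0,0,0.001],[0,0,0]],[[0,0,0.001],[0,0,0]],[[0,0,0.001],[0,0,0]],[[0,0,0],[0,0,0]],[[0,0,0],[0,0,0]],[[0,0,0],[0,0,0]],[[0,0,0],[0,0,0]],[[0,0,0],[0,0,0]],[[0,0,0],[0,0,0]],[[0,0,0],[0,0,0]]]'
```

```text
t: 6.45
tcp_pos: [476.0, 305.1, 81.1]
eef_rot: [0.0, 0.754, 0.656, -0.001]
wrist_force: [-8.5, -4.2, 21.4]
finger_gap: 0.005
```

At the stop: z has stayed at 81 while the force rose to 21 N. Raising now, and I'll check that it springs back.

```bash
python3 -m inch '[[[0,0,-0.01],[0,0,0]],[[0,0,-0.02],[0,0,0]],[[0,0,-0.02],[0,0,0]],[[0,0,-0.02],[0,0,0]],[[0,0,-0.02],[0,0,0]],[[0,0,-0.02],[0,0,0]],[[0,0,-0.02],[0,0,0]],[[0,0,0],[0,0,0]],[[0,0,0],[0,0,0]],[[0,0,0],[0,0,0]]]' 0.044; python3 - <<'E'
from h import *
b=imaging.capture('scene'); m=mask(b,(0,150,60),(8,255,255),(312,236,338,262)); c,k=cent(m); print(c,cv2.boundingRect(k),'before: [325.8 242.8] (321,238,11,11)')
p=get_state()['tcp_pos']; u=np.array([.990,-.1405]);v=np.array([.1405,.990]); d=np.array([466.5,83.0])-p[:2]
print(p,get_state()['wrist_force'],'tool x,y',d@v,d@u)
E
```

```text
t: 7.7
tcp_pos: [475.5, 304.8, 205.9]
eef_rot: [-0.0, 0.755, 0.656, -0.001]
wrist_force: [-0.1, -0.5, -0.7]
finger_gap: 0.47
[326.19863892 242.82876587] (321, 238, 12, 11) before: [325.8 242.8] (321,238,11,11)
[475.55823909 304.85813922 206.07727332] [-0.54296043 -1.12621957 -0.61893302] tool x,y -220.91224042007187 22.203411857158063
```

The plunger is back up, with image position unchanged. Moving over the handle.

```bash
python3 -m inch '[[[-0.0276,0.00275,0],[0,0,0]],[[-0.0276,0.00275,0],[0,0,0]],[[-0.0276,0.00275,0],[0,0,0]],[[-0.0276,0.00275,0],[0,0,0]],[[-0.0276,0.00275,0],[0,0,0]],[[-0.0276,0.00275,0],[0,0,0]],[[-0.0276,0.00275,0],[0,0,0]],[[-0.0276,0.00275,0],[0,0,0]],[[0,0,0.03],[0,0,0]],[[0,0,0.03],[0,0,0]]]'; python3 -m inch '[[[0,0,0.02],[0,0,0]],[[0,0,0],[0,0,0]],[[0,0,0],[0,0,0]],[[0,0,0],[0,0,0]],[[0,0,0],[0,0,0]],[[0,0,0],[0,0,0]],[[0,0,0],[0,0,0]],[[0,0,0],[0,0,0]],[[0,0,0],[0,0,0]],[[0,0,0],[0,0,0]]]'; python3 - <<'E'
from h import *
a=imaging.capture('top'); b=imaging.capture('scene'); 
o=np.hstack([cv2.resize(a[170:260,190:280],(400,400)),cv2.resize(b[150:240,245:335],(400,400))]); cv2.imwrite('pics/han.png',o[:,:,::-1])
E
```

```text
t: 9.0
tcp_pos: [467.5, 82.9, 146.7]
eef_rot: [0.0, 0.755, 0.656, 0.0]
wrist_force: [0.3, -0.8, -0.6]
finger_gap: 0.47
t: 10.25
tcp_pos: [467.3, 83.4, 127.4]
eef_rot: [-0.0, 0.755, 0.656, -0.0]
wrist_force: [-0.4, -0.5, 0.7]
finger_gap: 0.465
```

View pics/han.png

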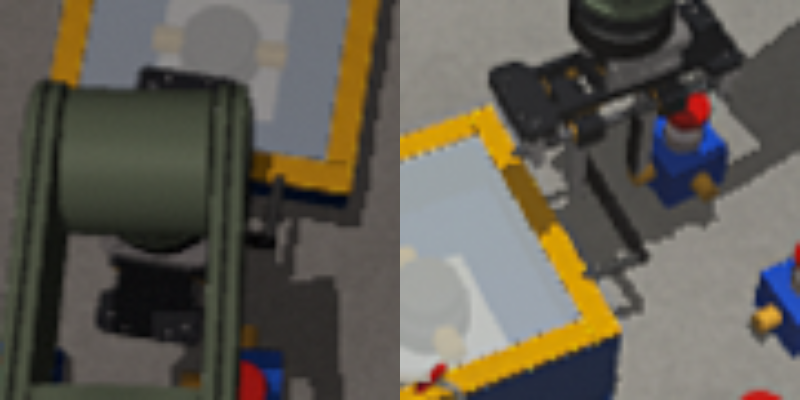

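```bash
python3 - <<'E'
from h import *
u=np.array([.99,-.14,0]);c=np.array([467.3,83.3,127.4])
for P in(c,c-28*u,c+28*u,[466.5,83,106],[466.5+8,83+58,106],[466.5-8,83-58,106]): print((proj('scene',P)-[245,150])*400/90+[400,0])
E
```

```text
[602.18504586 176.21744483]
[633.74519303 164.69354085]
[570.32288604 187.851626  ]
[601.18252527 191.44829338]
[634.98315077 246.62834556]
[568.92475216 138.78697199]
```

The projected finger tip (634,165) matches the picture, and the bar's middle lies between the fingers. Descending to grasp.

```bash
python3 -m inch '[[[0,0,0.01],[0,0,0]],[[0,0,0.01],[0,0,0]],[[0,0,0.01],[0,0,0]],[[0,0,0.01],[0,0,0]],[[0,0,0],[0,0,0]],[[0,0,0],[0,0,0]],[[0,0,0],[0,0,0]],[[0,0,0],[0,0,0]],[[0,0,0],[0,0,0]],[[0,0,0],[0,0,0]]]';python3 -m inch '[[[0,0,0],[0,0,0]],[[0,0,0],[0,0,0]],[[0,0,0],[0,0,0]],[[0,0,0],[0,0,0]],[[0,0,0],[0,0,0]],[[0,0,0],[0,0,0]],[[0,0,0],[0,0,0]],[[0,0,0],[0,0,0]],[[0,0,0],[0,0,0]],[[0,0,0],[0,0,0]]]' 0 40
```

```text
t: 11.6
tcp_pos: [467.4, 83.4, 87.5]
eef_rot: [0.0, 0.755, 0.656, 0.0]
wrist_force: [-0.1, 0.0, -0.2]
finger_gap: 0.469
t: 12.85
tcp_pos: [466.2, 83.6, 87.0]
eef_rot: [-0.001, 0.755, 0.656, -0.001]
wrist_force: [-4.8, 1.5, 1.6]
finger_gap: 0.12
```

Bar gripped (gap about 11.3 mm, low force). Lifting along the arc, first 25°.

```bash
python3 -m inch '[[[0,0.0006,-0.0116],[0,0,0]],[[0,0.001,-0.0115],[0,0,0]],[[0,0.0015,-0.0115],[0,0,0]],[[0,0.002,-0.0114],[0,0,0]],[[0,0.0025,-0.0113],[0,0,0]],[[0,0.003,-0.0112],[0,0,0]],[[0,0.0035,-0.011],[0,0,0]],[[0,0.004,-0.0109],[0,0,0]],[[0,0.0045,-0.0107],[0,0,0]],[[0,0.0049,-0.0105],[0,0,0]]]'
```

```text
t: 14.1
tcp_pos: [492.1, 79.9, 199.5]
eef_rot: [-0.002, 0.755, 0.656, -0.002]
wrist_force: [-9.0, 1.8, 0.3]
finger_gap: 0.116
```

The force shows about 1–2 mm too much travel toward the hinge. Continuing to 40° with a slight y correction.

```bash
python3 -m inch '[[[0,0.005,-0.0102],[0,0,0]],[[0,0.0053,-0.0101],[0,0,0]],[[0,0.0057,-0.0097],[0,0,0]],[[0,0.0061,-0.0095],[0,0,0]],[[0,0.0067,-0.0091],[0,0,0]],[[0,0.0071,-0.0089],[0,0,0]],[[0,0,0],[0,0,0]],[[0,0,0],[0,0,0]],[[0,0,0],[0,0,0]],[[0,0,0],[0,0,0]]]'; python3 - <<'E'
from h import *
a=imaging.capture('top'); b=imaging.capture('scene'); print(get_state())
o=np.hstack([cv2.resize(a[120:240,180:300],(400,400)),cv2.resize(b[140:260,190:310],(400,400))]); cv2.imwrite('pics/l40.png',o[:,:,::-1])
E
```

```text
t: 15.35
tcp_pos: [529.3, 74.8, 258.5]
eef_rot: [-0.0, 0.755, 0.656, -0.0]
wrist_force: [-8.3, 1.6, 2.2]
finger_gap: 0.113
{'t': 15.45, 'qpos': array([-2.16442194e-02,  8.34203356e-02,  1.57152197e+00,  7.82632417e-06,
        1.48743399e+00,  1.17519296e-01]), 'qvel': array([ 0.00014094, -0.00092224,  0.00163108,  0.0003067 , -0.0011574 ,
       -0.00137946]), 'effort': array([-1.15940932e+00, -3.18250716e+01, -3.17256546e+01, -2.62855003e-01,
       -2.61905819e+00, -1.50171819e-02]), 'tcp_pos': array([529.30997045,  74.76457124, 258.52606712]), 'eef_rot': array([-2.66350224e-04,  7.54557897e-01,  6.56233363e-01, -2.87394757e-04]), 'wrist_force': array([-8.49307163,  0.68116501,  3.06793069]), 'moment': array([ 0.21157195,  1.62402736, -0.01317909]), 'finger_gap': 0.11589617151213195}
```

View pics/l40.png

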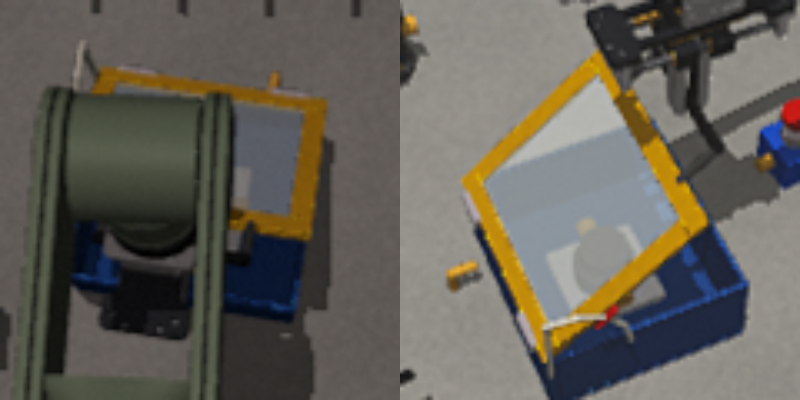

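Guard up at about 40°: +y front corner of the frame at scene pixel ≈(282,206), handle still gripped, quadrant at ≈(235,238). Moving up the last ~5°, then measuring the angle with a ray into the guard's side plane.

```bash
python3 -m inch '[[[0,0.0036,-0.0042],[0,0,0]],[[0,0.0037,-0.0041],[0,0,0]],[[0,0.0038,-0.0041],[0,0,0]],[[0,0.0039,-0.0040],[0,0,0]],[[0,0,0],[0,0,0]],[[0,0,0],[0,0,0]],[[0,0,0],[0,0,0]],[[0,0,0],[0,0,0]],[[0,0,0],[0,0,0]],[[0,0,0],[0,0,0]]]'; cat > ang.py <<'E'
from h import *
import sys
C=np.array([620,62,0.]);psi=np.radians(-7.9);u=np.array([np.cos(psi),np.sin(psi),0]);v=np.array([-np.sin(psi),np.cos(psi),0])
def corner(im,name,box):
    m=mask(im,(18,140,60),(34,255,255),box); c,k=cent(m); return cv2.approxPolyDP(cv2.convexHull(k),5,True)[:,0]
def ang(n,px,ys):
    o,d=ray(n,px); P=o+d*((C@v+ys-o@v)/(d@v)); x=(P-C)@u-110; z=P[2]-100
    return round(np.degrees(np.arctan2(z,-x)),1),round(np.hypot(x,z),1)   # top-face front corner: shut = atan(8/220)=2.1
s0=cv2.imread('pics/scene0.png')[:,:,::-1].copy(); s=imaging.capture('scene'); cv2.imwrite('pics/s_now.png',s[:,:,::-1])
for im in(s0,s):
    k=corner(im,'scene',(200,140,310,255)); print([(p.tolist(),ang('scene',p,120),ang('scene',p,-120)) for p in k])
print(get_state()['tcp_pos'],get_state()['wrist_force'])
cv2.imwrite('pics/l45.png',cv2.resize(s[140:260,190:310],(600,600),interpolation=2)[:,:,::-1])
E
python3 ang.py
```

```text
t: 16.7
tcp_pos: [544.4, 72.7, 275.3]
eef_rot: [0.0, 0.755, 0.656, -0.0]
wrist_force: [-7.9, 1.2, 2.8]
finger_gap: 0.116
[([265, 174], (np.float64(71.8), np.float64(347.3)), (np.float64(0.3), np.float64(220.7))), ([294, 224], (np.float64(1.7), np.float64(218.4)), (np.float64(-50.5), np.float64(591.1))), ([233, 245], (np.float64(92.6), np.float64(25.0)), (np.float64(-81.3), np.float64(434.9))), ([210, 193], (np.float64(97.7), np.float64(334.2)), (np.float64(34.9), np.float64(5.3)))]
[([245, 154], (np.float64(82.7), np.float64(436.4)), (np.float64(45.3), np.float64(206.7))), ([279, 206], (np.float64(44.0), np.float64(217.7)), (np.float64(-41.0), np.float64(382.7))), ([233, 248], (np.float64(112.0), np.float64(6.2)), (np.float64(-82.0), np.float64(461.5))), ([208, 194], (np.float64(98.6), np.float64(333.8)), (np.float64(158.9), np.float64(3.7)))]
[544.36041473  72.66518363 275.28473576] [-7.38777718  1.45291339  2.07586897]
```

View pics/l45.png

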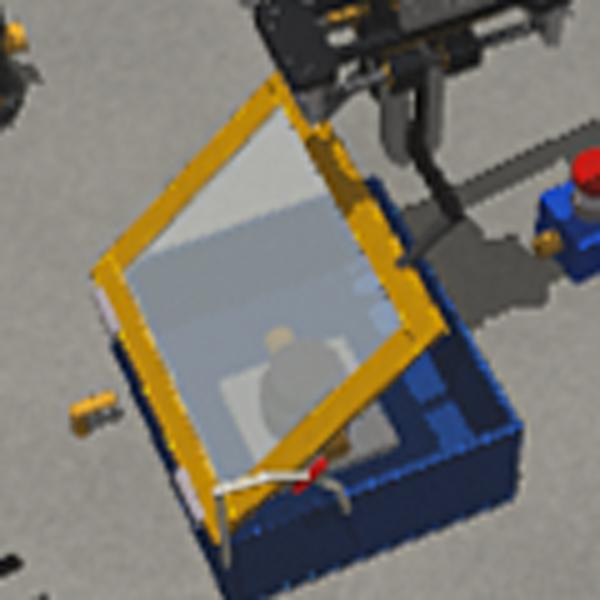

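At about 45°: the near frame edge runs from scene pixel ≈(279,206) toward the red tick ≈(253,235). Corner and TCP estimates spread over 42–46°, so I'll fit the slopes of both side edges for a finer angle.

```bash
cat > edge.py <<'E'
from h import *
C=np.array([620,62,0.]);psi=np.radians(-7.9);u=np.array([np.cos(psi),np.sin(psi),0]);v=np.array([-np.sin(psi),np.cos(psi),0])
def edge(im,p0,p1,ys):
    m=mask(im,(18,140,60),(34,255,255),(200,140,310,255)); _,k=cent(m); k=k[:,0].astype(float)
    p0,p1=map(np.array,(p0,p1)); L=np.linalg.norm(p1-p0); d=(p1-p0)/L; t=(k-p0)@d/L; e=np.abs((k-p0)@np.array([-d[1],d[0]]))
    q=k[(t>.1)&(t<.62)&(e<3)]
    W=[]
    for p in q:
        o,r=ray('scene',p); P=o+r*((C@v+ys-o@v)/(r@v)); W.append([(P-C)@u-110,P[2]-100])
    vx,vz,x,z=cv2.fitLine(np.float32(W),cv2.DIST_HUBER,0,.01,.01).ravel()
    return len(q),round(float(np.degrees(np.arctan(-vz/vx))),2),'height at hinge',round(float(z-x*vz/vx),1)
s0=cv2.imread('pics/scene0.png')[:,:,::-1].copy(); s=cv2.imread('pics/s_now.png')[:,:,::-1].copy()
print('shut',edge(s0,(294,224),(233,245),120),edge(s0,(265,174),(210,193),-120))
print('now',edge(s,(279,206),(233,248),120),edge(s,(245,154),(208,194),-120))
a=np.radians(45)
for ys in(120,-120):
  for th in (43,45,47):
    a=np.radians(th); Q=C+110*u+ys*v+[0,0,100]-u*(220*np.cos(a)-8*np.sin(a))+np.array([0,0,220*np.sin(a)+8*np.cos(a)]); print(ys,th,proj('scene',Q).round(1))
E
python3 edge.py
```

```text
shut (33, -2.55, 'height at hinge', 12.7) (29, -0.09, 'height at hinge', 2.8)
now (28, 46.87, 'height at hinge', -4.2) (21, 44.66, 'height at hinge', 4.9)
120 43 [278.7 205.3]
120 45 [277.1 204.9]
120 47 [275.5 204.6]
-120 43 [247.7 151.3]
-120 45 [246.1 150.7]
-120 47 [244.5 150.2]
```

Estimates average about 44.5°. I'll nudge up 0.7° and cross-check with the top camera's view of the free front corner and its edges.

```bash
python3 -m inch '[[[0,0.0012,-0.0012],[0,0,0]],[[0,0.0011,-0.0011],[0,0,0]],[[0,0,0],[0,0,0]],[[0,0,0],[0,0,0]],[[0,0,0],[0,0,0]],[[0,0,0],[0,0,0]],[[0,0,0],[0,0,0]],[[0,0,0],[0,0,0]],[[0,0,0],[0,0,0]],[[0,0,0],[0,0,0]]]'; python3 ang.py; python3 edge.py | head -2; python3 - <<'E'
from h import *
from ang import C,u,v
t0=cv2.imread('pics/top0.png')[:,:,::-1].copy(); t=imaging.capture('top'); cv2.imwrite('pics/t45.png',t[:,:,::-1])
for n,im in(('shut',t0),('now',t)):
    m=mask(im,(18,140,60),(34,255,255),(190,130,290,225)); c,k=cent(m); print(n,cv2.approxPolyDP(cv2.convexHull(k),4,True)[:,0].tolist())
for th in(0,43,44,45,46,47):
    a=np.radians(th)
    f=lambda r,h:proj('top',C+110*u-120*v+[0,0,100]-u*(r*np.cos(a)-h*np.sin(a))+np.array([0,0,r*np.sin(a)+h*np.cos(a)])).round(1)
    print(th,'front top/bottom',f(220,8),f(220,0),'hinge top',f(0,8))
E
```

```text
t: 18.0
tcp_pos: [546.5, 72.4, 277.4]
eef_rot: [-0.0, 0.755, 0.656, -0.0]
wrist_force: [-7.4, 1.1, 1.9]
finger_gap: 0.119
[([265, 174], (np.float64(71.8), np.float64(347.3)), (np.float64(0.3), np.float64(220.7))), ([294, 224], (np.float64(1.7), np.float64(218.4)), (np.float64(-50.5), np.float64(591.1))), ([233, 245], (np.float64(92.6), np.float64(25.0)), (np.float64(-81.3), np.float64(434.9))), ([210, 193], (np.float64(97.7), np.float64(334.2)), (np.float64(34.9), np.float64(5.3)))]
[([244, 154], (np.float64(83.1), np.float64(437.3)), (np.float64(46.3), np.float64(205.3))), ([278, 205], (np.float64(46.1), np.float64(220.5)), (np.float64(-40.3), np.float64(371.8))), ([232, 248], (np.float64(124.2), np.float64(10.0)), (np.float64(-82.5), np.float64(457.3))), ([208, 194], (np.float64(98.6), np.float64(333.8)), (np.float64(158.9), np.float64(3.7)))]
[546.52673026  72.38349275 277.42760427] [-7.28587965  1.96583281  2.57163907]
shut (33, -2.55, 'height at hinge', 12.7) (29, -0.09, 'height at hinge', 2.8)
now (28, 47.22, 'height at hinge', -5.1) (21, 43.89, 'height at hinge', 9.1)
[([265, 
[... 644 characters left out ...]
194], (np.float64(98.6), np.float64(333.8)), (np.float64(158.9), np.float64(3.7)))]
[546.51711633  72.3932569  277.42357   ] [-6.61777966  1.50447436  1.57298579]
shut [[210, 141], [277, 151], [268, 213], [199, 202]]
now [[252, 146], [277, 150], [273, 186], [249, 183]]
0 front top/bottom [268.5 213. ] [268.4 213.3] hinge top [277.8 150.5]
43 front top/bottom [273.6 186. ] [273.2 188.2] hinge top [278.  149.1]
44 front top/bottom [273.8 185. ] [273.4 187.1] hinge top [278.  149.1]
45 front top/bottom [273.9 183.9] [273.6 186.1] hinge top [278.  149.1]
46 front top/bottom [274.1 182.8] [273.8 185. ] hinge top [278.  149.1]
47 front top/bottom [274.3 181.7] [273.9 183.9] hinge top [278.  149.1]
```

The top view (front corner row 186 against 186.1 predicted at 45°), the scene corner (about 44.2°) and the TCP travel (about 44.8°) agree on 45° to within about a degree. The pose is steady, so I'm checking the bystanders and handing in.

```bash
python3 - <<'E'
from h import *
from bench import env
t0=cv2.imread('pics/top0.png').astype(int); t=cv2.imread('pics/t45.png').astype(int)
for n,(x0,y0,x1,y1) in dict(valve_a=(148,148,182,182),valve_b=(335,145,372,180),can=(380,175,410,205),tray=(382,202,432,262),blk=(340,222,372,252),red=(155,205,182,232),jar=(98,168,130,198),screwdriver=(85,215,122,272)).items():
    print(n,np.abs(t-t0)[y0:y1,x0:x1].mean().round(1))
print(get_state()['tcp_pos'],get_state()['finger_gap']); print(env.sign_off())
E
```

```text
valve_a 4.8
valve_b 5.6
can 6.7
tray 5.4
blk 6.3
red 6.4
jar 6.5
screwdriver 6.5
[546.53695488  72.37177062 277.40330933] 0.11286792163490326
the job is handed in; nothing more can be done
None
```

I pressed the red plunger down to its stop and let it spring back. Then I lifted the guard to about 45° and handed in at about 18 s with the gripper still holding the bar.

- **Red plunger:** the TCP stopped at 81 mm while the wrist force rose to 21 N. After release, the plunger's image position was the same as before.
- **Guard angle:** most of the last checks put it at 44–46°.
  - The top-view corner gives 45°.
  - The scene-view corner gives about 44°.
  - The tool's horizontal travel gives about 44.8°, and its height about 46°. The bar probably slipped a few mm along the pads.
  - The two fitted side edges disagreed, at 43.9° and 47.2°. I trust the 47.2° one least, because the same fit was 2.5° off on the shut guard.
- **Hold:** the TCP was steady, the gap matched the 12 mm bar, and the grip was 40 N. A side force of about 7 N remained on the tool.
- **Other objects:** the top-view differences for the loose objects and both aluminium plunger blocks were uniform and small (about 5–7 grey levels), so nothing appears to have moved. The arm never went near the black plunger.

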